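# Set the throwing gauge to the model pot

## Robot

A 7-joint arm with a two-finger parallel gripper is mounted at the origin on the work surface. World frame = base frame: x ahead of the robot, y to its left, z up, the work surface at z = 0. Lengths are in m, angles in rad, forces in N, time in s.
With the tool pointing down it reaches from about 0.4 to 0.85 m from the base axis. Payload 10.4 kg.
Tool frame: the origin (TCP) lies midway between the tips of the shut fingers; the grasp point (between the pads) lies 19 mm behind it; z points along the fingers, y is the line along which they close (so a half turn about z gives the same grasp; the last joint's range is limited). The gripper opens to 87 mm and grips with 3 to 60 N. Pads are 19 mm wide; open, the fingers measure 117 mm over their backs; the gripper's body (75 mm by 190 mm) begins 51 mm behind the grasp point.
Start: joints at [-1.316, 0.332, -0.065, 1.46, 0.022, 1.35, -0.088], TCP at [0.171, 0.601, 0.223] pointing down, gripper open.
Joint ranges: [-2.6, 2.6], [-0.5, 2.12], [-1.47, 1.34], [0.16, 2.42], [-1.27, 4.41], [0.06, 2.06], [-2.6, 2.6]. Speed limits (rad/s): [2.22, 2.22, 2.79, 2.79, 3.14, 3.14, 3.14].

## Interface

Orientations are given as a rotation vector (axis times angle).
In Python, from bench import read_state, read_camera, camera_info, job_done, cut_out gives the robot as it stands.
- The arm moves only by the shell command python3 -m creep 'ROWS'. ROWS is JSON, a list that holds one entry, the list of rows, each a list of 7 numbers: the shift along the tool's x, y, z scaled (see below), then the turn, a rotation vector about the tool's x, y, z scaled (see below), then the closure, from -1 (fully open) to 1 (shut). In form: [[[tx, ty, tz, ax, ay, az, claw], ...]]. A call has 1 to 20 rows; each row shifts and turns the commanded pose from where the row before left it, along the tool's axes as they then stand; what a row does not reach is not made up. The controller multiplies each number of a shift by 4 cm and each number of a turn by 5 degrees. A row lasts 1/12 s, in which the tool goes at most 41.7 mm and 7.16 degrees, less where a joint would pass 70% of its speed; a pose out of reach is approached as far as the arm can. A call with a number of a shift or a turn outside -1 to 1 is refused whole. A call with a gripper value outside its range is refused whole. The fingers move at their own pace and stop on an object; the grip force is fixed at half the most. Time passes only in rows, so rows that do not move let the fingers close. It gives the time, the measured TCP pose, the force, the opening and the grip force at its end, in the units of the state.
- read_state(): the state, without advancing time (a new reading comes with each control period).
- read_camera(name): name is "scene" or "top" or "wrist"; returns (picture, depth): 420x560x3 uint8, blue, green, red; 420x560 float32, m along the optical axis (not along the pixel's ray), 0 where there is no reading.
- camera_info(name): a dict with "camera_matrix" (3x3 intrinsics, pixels), "xyz" and "attitude" of the camera in the world; the wrist camera has in their place "T_tool_cam" (4x4, takes a point from camera to tool coordinates, whose origin is the TCP and whose axes are the flange's). Camera axes: x right, y down, z forward; pixel columns grow to the right and rows downward; lengths in m; the calibration is good to about 2 mm. A picture is of the moment at which its call begins: read the wrist's pose just before it. camera_info takes no time and is no camera call.
- job_done(): hands the job in; it is judged then, once.
Trained networks look in the newest picture that a camera, given by its name, has taken for a name from the list of things; names that differ only in an ending like _2 or _b are one class to them, and where a whole thing is asked for, a point or a joint stands for the part that bears it (a point fixed in the world has none). Each returns a list of dicts, best first, with "score" (0 to 1); they miss things now and then, are a little off and sometimes report something else, mostly with a low value. They report only what shows in the picture. A call takes as long as a camera call. They do not tell look-alikes from the thing itself.
- cut_out(thing, camera): "mask" (420x560 bool, what is visible of it) and "extent" ([centre column, centre row, width, height] in pixels, round what is visible of it).
The state is a dict: "time": time; "q": joint angles; "qvel": joint speeds; "joint_efforts": joint torques, N m; "ee_pos": TCP position; "orientation": TCP orientation; "force": force on the tool from outside, world axes, zero at the start; "wrist_torque": the same for the moment, N m; "gripper_width": opening from 0.0 (shut) to 1.0 (fully open); "grip_force": force on a finger pad.
Only numpy, scipy, OpenCV 4.12 (cv2) and the standard library are available. Lean on these libraries where they do the work, as an engineer would, in place of code of your own. Each camera call takes 0.05 s, during which the arm holds its last target. There are 200 camera calls.

## Task

Set the throwing gauge to the finished pot on the turntable: push the blue bar round with a finger until its orange pin end points straight at the middle of the pot's mouth, and push the yellow thumb plate so that the bar slides out until the pin stands over the near part of the pot's flat lip. Only push, do not grip the gauge, and leave the pot, the two small pots and the brush where they are.

Things in the scene. Friction and masses are not known exactly. Their poses are not given: they have to be found in the camera images.
- gauge: Throwing gauge, fixed to the bench: black round foot (90 mm across, 18 mm high), steel post, and on it a turning red head (34 x 34 mm, top 211 mm above the bench) through which a blue bar slides lengthwise, with an orange pin at one end and a yellow thumb plate at the other. Origin: centre of the foot's underside, z up; the pin end points along x when swing is 0.
- pivot (a point): The upright axis on which the head and bar turn, at mid-height of the bar, 198 mm above the bench.
- swing (a joint): Turn of the head and bar about the post, rad, growing anticlockwise seen from above; 0 when the pin end points along the gauge's x axis; stops at -2.4 and 2.4. Stiff: some 3 N pushed sideways 75 mm from the post turns it; it stays where it is left. The pot may stand on either side.
- reach (a joint): How far the bar has been slid through the head towards the pin end, m; 0 to 0.09. The pin is 105 mm + reach from the pivot axis, the thumb plate's outer face 132 mm - reach from it at the other end. Stiff: about 2.5 to 3 N moves it slowly, in or out, and it stays where it is left.
- pin_tip (a point): Lower end of the upright orange pin (6 mm diameter) that hangs under the pin end of the bar (an orange dot on top of the bar marks it); 175 mm above the bench, about 14 mm above the pot's lip, so that it passes over the pot. Its x axis runs along the bar, away from the post; y to the left, z up.
- plate (a point): Middle of the outer face (away from the post) of the upright thumb plate, 212 mm above the bench. The plate with its pads is 14 mm thick along the bar, 40 mm wide (pads 30 mm) and spans 190 to 234 mm above the bench (outer pad 192 to 232 mm). Pushing this face towards the post slides the bar out. x axis along the bar towards the pin end.
- bar_left: Left half of the blue bar, seen from the post towards the pin. The whole bar is 12 mm wide, 16 mm high (190 to 206 mm above the bench) and 237 mm long, from the thumb plate to 7 mm past the pin. Origin: on the pivot axis when reach is 0, at the bar's mid-height; x along the bar to the pin. Pushing this side swings the pin end to the right.
- bar_right: Right half of the same bar, same origin and axes. Pushing this side swings the pin end to the left.
- head_left: Left cheek of the red head, beside the bar (34 mm long, 26 mm high, 18 mm out from the pivot axis); origin on the pivot axis at the bar's mid-height, x along the bar to the pin.
- head_right: Right cheek of the red head, same origin and axes.
- pad_outer: Black rubber pad on the thumb plate's outer face (same origin and axes as the bar).
- pad_inner: Black rubber pad on the thumb plate's face towards the post (same origin and axes as the bar).
- pot: The model pot: a loose brown clay vase, 120 mm tall, 112 mm at the belly, 0.6 kg or so, standing on a round grey metal turntable (190 mm diameter, top 40 mm above the bench) that does not turn. Origin: centre of its underside; z up. It stands 185 to 221 mm from the gauge's post.
- rim (a point): Centre of the pot's mouth, at the top of the lip, 160 mm above the bench. The flat everted lip is a ring 12 mm wide, from 36 to 48 mm radius (middle of the lip: 42 mm from this point).
- small_pot_a: Small pale clay pot, loose, 74 mm tall, 69 mm wide, drying on a wooden board (220 x 150 mm, 18 mm high) on the gauge's other side; leave alone. Origin: centre of its underside.
- small_pot_b: Second small pale pot of the same kind on the same board; leave alone. Origin: centre of its underside.
- brush: Loose brush, 170 mm long, lying on the bench beyond the gauge; leave alone. Origin: under its middle; x along it.
Not all that is in view belongs to the job. There is more than one size of the gauge; the job needs the largest.

How it is judged:
By the outcome, as a careful person would: the job done as asked, in the order asked, and still so for the second after the job is handed in, with the robot touching nothing.
It also fails if it takes over 64 s, if anything falls off the work surface, if the arm or the gripper's body presses on something with over 40 N, if the wrist force passes 120 N, or if a joint passes its speed limit or range.

## Working session

There is one attempt and no reset: what is moved stays moved. The work goes in short steps, Python scripts to look and compute and a shell command to move; the robot and the scene stay as the last step left them, time stands still between calls to the robot, and variables do not carry over. Pictures are saved under pics/ and viewed, at most 10 in all, crops included, and the job is handed in when it is done.

```bash
mkdir -p pics; ls; python3 - <<'E'
from bench import *
import cv2,numpy as np
s=read_state();print({k:np.round(v,3).tolist() for k,v in s.items()})
for c in["scene","top"]:
    im,d=read_camera(c);cv2.imwrite(f"pics/{c}0.png",im);i=camera_info(c);print(c,i)
    np.save(f"pics/{c}0.npy",d)
E
```

```text
pics
{'time': 0.0, 'q': [-1.316, 0.333, -0.065, 1.461, 0.022, 1.35, -0.089], 'qvel': [0.002, 0.0, 0.001, 0.0, -0.0, -0.001, -0.002], 'joint_efforts': [0.001, -62.326, 0.025, -38.99, -0.061, 0.04, 0.0], 'ee_pos': [0.171, 0.601, 0.222], 'orientation': [-0.435, -3.111, 0.002], 'force': [1.226, -0.281, -0.318], 'wrist_torque': [-0.006, 0.019, -0.02], 'grip_force': 0.0, 'gripper_width': 1.0}
scene {'camera_matrix': array([[497.05237384,   0.        , 275.2274943 ],
       [  0.        , 497.05237384, 211.36768336],
       [  0.        ,   0.        ,   1.        ]]), 'xyz': array([ 1.17442441, -0.55345162,  0.68898169]), 'attitude': array([-2.01884334, -0.85240096,  0.48483424])}
top {'camera_matrix': array([[395.96859832,   0.        , 274.27358087],
       [  0.        , 395.96859832, 205.52810316],
       [  0.        ,   0.        ,   1.        ]]), 'xyz': array([0.50031102, 0.01535319, 1.16007767]), 'attitude': array([-2.18743623,  2.18225097, -0.02378343])}
```

View pics/scene0.png

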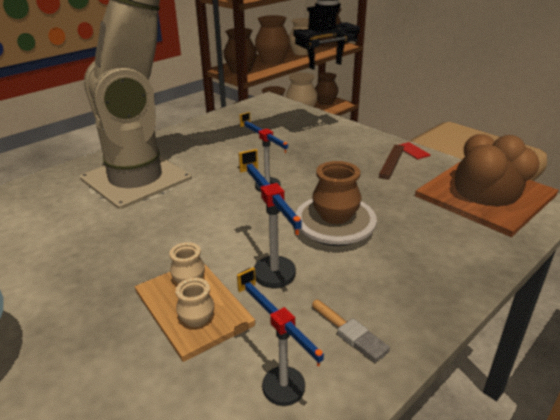

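View pics/top0.png

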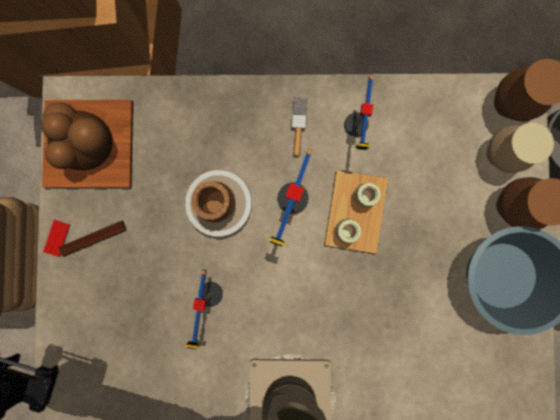

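The middle gauge, with its head near (294,193) in top, is the largest. Its pin end is at (308,152), its plate at (277,240), and the pot's mouth at (213,201) on the +y side.

```bash
cat > h.py <<'E'
from bench import *
import cv2,numpy as np
from scipy.spatial.transform import Rotation as R
def onplane(c,uv,z):
    i=camera_info(c);K=i["camera_matrix"];Rm=R.from_rotvec(i["attitude"]).as_matrix()
    r=Rm@np.linalg.solve(K,[uv[0],uv[1],1]);o=i["xyz"];return (o+r*(z-o[2])/r[2])[:2]
def cloud(c,d):
    i=camera_info(c);K=i["camera_matrix"];v,u=np.mgrid[:420,:560]
    p=np.stack([(u-K[0,2])/K[0,0]*d,(v-K[1,2])/K[1,1]*d,d],-1)
    return p@R.from_rotvec(i["attitude"]).as_matrix().T+i["xyz"]
def measure(name=None,pot=True):
    im,d=read_camera("top");P=cloud("top",d)
    if name: cv2.imwrite(f"pics/{name}.png",im)
    hsv=cv2.cvtColor(im,cv2.COLOR_BGR2HSV).astype(int);H,S,V=hsv[...,0],hsv[...,1],hsv[...,2]
    roi=np.hypot(P[...,0]-.535,P[...,1]+.035)<.26
    out={}
    hi=(P[...,2]>.165)&(P[...,2]<.26)
    cols={'red':((H<5)|(H>174))&(S>180)&(V>90),'blue':(H>100)&(H<125)&(S>120)&(V>50),'yellow':(H>18)&(H<32)&(S>150)&(V>110),'orange':(H>=5)&(H<15)&(S>160)&(V>130)}
    z={'red':.211,'blue':.206,'yellow':.234,'orange':.206}
    for k,m in cols.items():
        m=m&roi&hi
        v,u=np.nonzero(m)
        if len(u)<2: out[k]=None;continue
        q=np.array([onplane("top",(a,b),z[k]) for a,b in zip(u,v)])
        out[k]=(len(u),q.mean(0).round(4),np.median(P[m][:,2]).round(3))
        if k=='blue':
            c=q.mean(0);w=np.linalg.svd(q-c)[2][0];w*=np.sign(w[0]);t=(q-c)@w
            out['axis']=(np.arctan2(w[1],w[0]).round(4),c+w*t.min(),c+w*t.max())
    if pot:
        m=roi|(P[...,1]<.35); m=m&(np.hypot(P[...,0]-.51,P[...,1]-.165)<.09)&(abs(P[...,2]-.16)<.008)
        q=P[m][:,:2].astype(np.float32)
        out['rim']=(len(q),cv2.minEnclosingCircle(q))
        v,u=np.nonzero(m);e=cv2.minEnclosingCircle(np.stack([u,v],1).astype(np.float32));out['rimpx']=(e,onplane("top",e[0],.16))
    return out
E
python3 - <<'E'
from h import *
for k,v in measure().items(): print(k,v)
for c in ["top","scene"]:
    read_camera(c)
    for t in ["gauge","pot","small_pot_a","brush","pivot"]:
        for r in cut_out(t,c)[:3]:print(c,t,round(r["score"],2),np.round(r["extent"],1))
i=np.eye(3);s=read_state();print(R.from_rotvec(s["orientation"]).as_matrix().round(2))
E
```

```text
red (203, array([ 0.5777, -0.008 ]), np.float64(0.211))
blue (280, array([ 0.5635, -0.003 ]), np.float64(0.206))
axis (np.float64(-0.3434), array([0.46689063, 0.03154777]), array([ 0.66932745, -0.04083285]))
yellow (80, array([ 0.5458, -0.0422]), np.float64(0.232))
orange None
rim (341, ((0.5606918334960938, 0.20388559997081757), 0.0487031489610672))
rimpx (((210.3423309326172, 200.22613525390625), 19.042163848876953), array([0.56094801, 0.20365673]))
top gauge 0.89 [359.8 112.2  32.   73.5]
top gauge 0.76 [290.9 196.6  40.2  99.9]
top gauge 0.61 [202.9 309.6  32.1  82.2]
top pot 0.57 [213.9 202.6  44.9  41.3]
top small_pot_a 0.88 [346.4 232.6  27.1  24.3]
top small_pot_a 0.86 [369.5 196.5  23.4  27.6]
top brush 0.84 [300.4 124.3  15.9  56.8]
top pivot 0.71 [289.9 198.3  42.1 100.7]
top pivot 0.68 [357.7 113.8  34.   74.1]
top pivot 0.65 [299.8 125.3  15.3  60.8]
scene gauge 0.73 [267.6 218.4  62.3 138.6]
scene gauge 0.62 [265.1 152.1  48.5  80.4]
scene gauge 0.58 [280.2 337.2  86.1 140.1]
scene pot 0.91 [336.2 193.2  53.4  63.7]
scene small_pot_a 0.85 [187.9 263.1  35.5  35.9]
scene small_pot_a 0.58 [194.6 301.6  40.3  48.5]
scene brush 0.79 [349.9 333.   77.   58.8]
scene pivot 0.85 [263.  150.8  51.   78.3]
scene pivot 0.82 [282.2 337.5  85.2 138.3]
scene pivot 0.57 [270.3 218.6  64.2 136.9]
[[-0.96  0.27  0.  ]
 [ 0.27  0.96  0.  ]
 [ 0.    0.   -1.  ]]
```

```bash
python3 -m creep '[[[0,0,-1,0,0,0.75,1],[0,0,-1,0,0,0,1],[-0.6,-0.43,0,0,0,0,1],[-0.6,-0.43,0,0,0,0,1],[-0.6,-0.43,0,0,0,0,1],[-0.6,-0.43,0,0,0,0,1],[-0.6,-0.43,0,0,0,0,1],[-0.6,-0.43,0,0,0,0,1],[-0.6,-0.43,0,0,0,0,1],[-0.6,-0.43,0,0,0,0,1],[-0.6,-0.43,0,0,0,0,1],[-0.6,-0.43,0,0,0,0,1],[-0.6,-0.43,0,0,0,0,1],[-0.6,-0.43,0,0,0,0,1],[-0.6,-0.43,0,0,0,0,1],[-0.6,-0.43,0,0,0,0,1],[-0.6,-0.43,0,0,0,0,1],[-0.6,-0.43,0,0,0,0,1],[-0.6,-0.43,0,0,0,0,1]]]'
cat >> h.py <<'E'
PIV=np.array([.5777,-.008])
def tool(target):
    s=read_state();M=R.from_rotvec(s["orientation"]).as_matrix();p=np.array(s["ee_pos"])
    y=M[:,1];print("ee",p.round(4),"yaw y",np.degrees(np.arctan2(y[1],y[0])).round(2),"tilt",M[2].round(3),"units",(M.T@(np.array(target)-p)/.04).round(3),"F",np.round(s["force"],1))
E
python3 -c "
from h import *
tool([.643,-.079,.30])"
```

```text
time: 2.33
ee_pos: [0.4578, 0.1871, 0.3028]
orientation: [0.536, 3.095, 0.001]
force: [-0.1, -0.9, -0.5]
gripper_width: 0.003
grip_force: 0.0
ee [0.4578 0.1871 0.3028] yaw y 70.33 tilt [-0.     0.001 -1.   ] units [-6.598 -4.705  0.068] F [-0.1 -0.9 -0.5]
```

```bash
python3 -m creep '[[[-0.6,-0.43,0,0,0,0,1],[-0.6,-0.43,0,0,0,0,1],[-0.6,-0.43,0,0,0,0,1],[-0.6,-0.43,0,0,0,0,1],[-0.6,-0.43,0,0,0,0,1],[-0.6,-0.43,0,0,0,0,1],[-0.6,-0.43,0,0,0,0,1],[-0.6,-0.43,0,0,0,0,1],[-0.6,-0.43,0,0,0,0,1],[-0.6,-0.43,0,0,0,0,1],[-0.6,-0.43,0,0,0,0,1],[0,0,0,0,0,0,1]]]'
python3 -c "
from h import *
tool([.643,-.079,.188]); im,d=read_camera('scene');im2,d=read_camera('wrist');cv2.imwrite('pics/a.png',np.hstack([cv2.resize(im,(400,300)),cv2.resize(im2,(400,300))]))"
```

```text
time: 3.33
ee_pos: [0.6431, -0.0844, 0.3015]
orientation: [-0.545, -3.094, 0.005]
force: [-0.5, 0.5, -0.4]
gripper_width: 0.003
grip_force: 0.0
ee [ 0.6431 -0.0844  0.3015] yaw y 70.0 tilt [-0.    -0.003 -1.   ] units [0.049 0.137 2.838] F [-0.5  0.5 -0.4]
```

View pics/a.png

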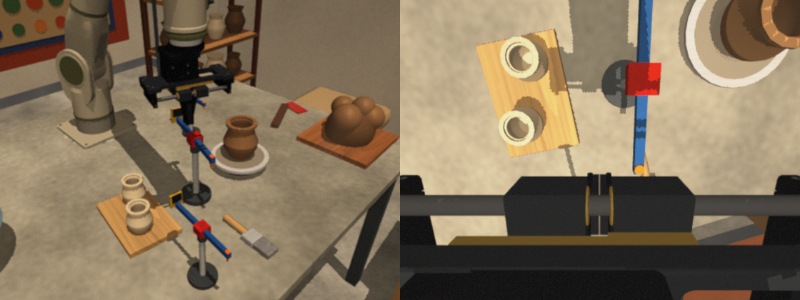

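```bash
python3 -m creep '[[[0,0,0.7,0,0,0,1],[0,0,0.7,0,0,0,1],[0,0,0.7,0,0,0,1],[0,0,0.7,0,0,0,1],[0,0,0,0,0,0,1],[0,0.2,0,0,0,0,1],[0,0.2,0,0,0,0,1],[0,0.15,0,0,0,0,1],[0,0.1,0,0,0,0,1],[0,0,0,0,0,0,1]]]'
python3 -m creep '[[[-0.024,0.114,0,0,0,-0.6,1],[-0.024,0.114,0,0,0,-0.6,1],[-0.024,0.114,0,0,0,-0.6,1],[-0.024,0.114,0,0,0,-0.6,1],[-0.024,0.114,0,0,0,-0.6,1],[-0.024,0.114,0,0,0,-0.6,1]]]'
python3 -c "
from h import *
tool([.643,-.079,.188]); print(measure(pot=False))"
```

```text
time: 4.27
ee_pos: [0.6518, -0.0522, 0.1917]
orientation: [0.533, 3.094, 0.002]
force: [0.8, 0.5, 0.1]
gripper_width: 0.008
grip_force: 0.0
time: 4.77
ee_pos: [0.6622, -0.03, 0.1912]
orientation: [0.044, 3.141, -0.002]
force: [-2.6, -2.8, 1.6]
gripper_width: 0.003
grip_force: 1.4
ee [ 0.6622 -0.03    0.1912] yaw y 88.4 tilt [-0.    -0.001 -1.   ] units [ 0.446 -1.239  0.082] F [-2.6 -2.8  1.6]
{'red': None, 'blue': (2, array([ 0.7156, -0.1731]), np.float64(0.165)), 'axis': (np.float64(-0.0831), array([ 0.6997012 , -0.17180389]), array([ 0.73144898, -0.17444955])), 'yellow': (30, array([ 0.6878, -0.1684]), np.float64(0.183)), 'orange': None}
```

```bash
python3 -m creep '[[[-0.024,0.112,0,0,0,-0.6,1],[-0.024,0.112,0,0,0,-0.6,1],[-0.024,0.112,0,0,0,-0.6,1],[-0.024,0.112,0,0,0,-0.6,1],[-0.024,0.112,0,0,0,-0.6,1],[-0.024,0.112,0,0,0,-0.6,1],[-0.024,0.112,0,0,0,-0.6,1],[-0.024,0.112,0,0,0,-0.6,1],[-0.024,0.112,0,0,0,-0.6,1],[-0.024,0.112,0,0,0,-0.6,1]]]'
python3 -c "
from h import *
tool([.643,-.079,.188]); im2,d=read_camera('wrist');im,d=read_camera('scene');cv2.imwrite('pics/b.png',np.hstack([cv2.resize(im,(400,300)),cv2.resize(im2,(400,300))]))"
```

```text
time: 5.65
ee_pos: [0.6625, 0.0152, 0.1911]
orientation: [-0.768, 3.046, -0.002]
force: [-0.4, -3.4, 0.5]
gripper_width: 0.003
grip_force: 1.4
ee [0.6625 0.0152 0.1911] yaw y 118.32 tilt [ 0.    -0.001 -1.   ] units [ 1.547 -1.841  0.081] F [-0.4 -3.4  0.5]
```

View pics/b.png

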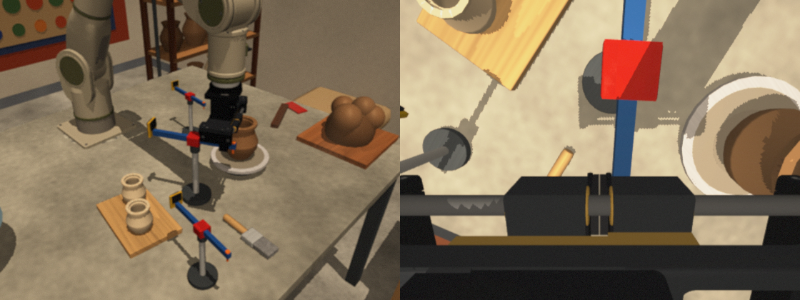

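Pushing works: the bar follows the finger (the bar is near column 625 in the wrist half, with the finger flush against it).

```bash
python3 -m creep '[[[-0.024,0.112,0,0,0,-0.6,1],[-0.024,0.112,0,0,0,-0.6,1],[-0.024,0.112,0,0,0,-0.6,1],[-0.024,0.112,0,0,0,-0.6,1],[-0.024,0.112,0,0,0,-0.6,1],[-0.024,0.112,0,0,0,-0.6,1],[-0.024,0.112,0,0,0,-0.6,1],[-0.024,0.112,0,0,0,-0.6,1],[-0.024,0.112,0,0,0,-0.6,1],[-0.024,0.112,0,0,0,-0.6,1],[-0.024,0.112,0,0,0,-0.6,1],[-0.024,0.112,0,0,0,-0.6,1],[-0.024,0.112,0,0,0,-0.6,1],[-0.024,0.112,0,0,0,-0.6,1],[-0.024,0.112,0,0,0,-0.6,1],[-0.024,0.112,0,0,0,-0.6,1],[-0.024,0.112,0,0,0,-0.6,1],[-0.024,0.112,0,0,0,-0.6,1],[0,0,0,0,0,0,1]]]'
python3 -c "
from h import *
tool([.643,-.079,.188])
s=read_state();p=np.array(s['ee_pos'])[:2]-PIV
M=R.from_rotvec(s['orientation']).as_matrix()[:2];print('in tool axes',p@M[:,0],p@M[:,1])
print(measure('c',pot=False)); im,d=read_camera('wrist');np.save('pics/w.npy',d);cv2.imwrite('pics/w.png',im)"
```

```text
time: 7.33
ee_pos: [0.6108, 0.0755, 0.1909]
orientation: [-2.045, 2.382, 0.004]
force: [0.1, 0.0, -0.3]
gripper_width: 0.004
grip_force: 0.2
ee [0.6108 0.0755 0.1909] yaw y 171.3 tilt [-0.003  0.001 -1.   ] units [ 3.696 -1.379  0.061] F [ 0.1  0.  -0.3]
in tool axes -0.08754639005571659 -0.02012583541917973
{'red': (59, array([ 0.5817, -0.019 ]), np.float64(0.211)), 'blue': (156, array([ 0.5655, -0.0724]), np.float64(0.206)), 'axis': (np.float64(1.3857), array([ 0.5559508 , -0.12320598]), array([ 0.57368826, -0.02844944])), 'yellow': (92, array([ 0.5975, -0.143 ]), np.float64(0.233)), 'orange': None}
```

```bash
python3 -m creep '[[[-0.024,0.112,0,0,0,-0.6,1],[-0.024,0.112,0,0,0,-0.6,1],[-0.024,0.112,0,0,0,-0.6,1],[-0.024,0.112,0,0,0,-0.6,1],[0,0,0,0,0,0,1]]]'
python3 -c "
from h import *
tool([.643,-.079,.188])
print(measure('c2',pot=False))"
```

```text
time: 7.85
ee_pos: [0.5928, 0.0803, 0.1878]
orientation: [2.282, -2.153, -0.005]
force: [2.8, 0.4, 0.4]
gripper_width: 0.008
grip_force: 0.8
ee [0.5928 0.0803 0.1878] yaw y -176.68 tilt [ 0.     0.005 -1.   ] units [ 4.048 -1.023 -0.009] F [2.8 0.4 0.4]
{'red': (18, array([ 0.5897, -0.021 ]), np.float64(0.211)), 'blue': (157, array([ 0.5793, -0.0758]), np.float64(0.206)), 'axis': (np.float64(-1.5457), array([ 0.5781535 , -0.02920517]), array([ 0.58056812, -0.12551679])), 'yellow': (93, array([ 0.6147, -0.1447]), np.float64(0.233)), 'orange': None}
```

```bash
python3 -m creep '[[[-0.012,0.05,0,0,0,-0.25,1],[-0.012,0.05,0,0,0,-0.25,1],[0,0,0,0,0,0,1],[0,-0.25,0,0,0,0,1],[0,-0.5,0,0,0,0,1],[0,-0.5,0,0,0,0,1],[0,0,-0.6,0,0,0,1],[0,0,-0.7,0,0,0,1],[0,0,-0.7,0,0,0,1],[0,0,-0.7,0,0,0,1],[0.5,0,0,0,0,0,1],[0.7,0,0,0,0,0,1],[0.7,0,0,0,0,0,1],[0.7,0,0,0,0,0,1],[0.7,0,0,0,0,0,1],[0.7,0,0,0,0,0,1],[0.7,0,0,0,0,0,1],[0.7,0,0,0,0,0,1],[0.7,0,0,0,0,0,1],[0.6,0,0,0,0,0,1]]]'
python3 -c "
from h import *
tool([.5915,-.183,.200])
for k,v in measure('d').items(): print(k,v)"
```

```text
time: 9.57
ee_pos: [0.6354, -0.0793, 0.262]
orientation: [2.081, -2.276, 0.073]
force: [0.3, -0.7, -0.3]
gripper_width: 0.005
grip_force: 0.0
ee [ 0.6354 -0.0793  0.262 ] yaw y 174.86 tilt [ 0.074  0.004 -0.997] units [2.558 0.857 1.748] F [ 0.3 -0.7 -0.3]
red (184, array([ 0.5783, -0.0078]), np.float64(0.211))
blue (146, array([0.5746, 0.0397]), np.float64(0.206))
axis (np.float64(-1.5036), array([0.57142139, 0.08679712]), array([ 0.57974355, -0.03678516]))
yellow None
orange (2, array([0.5698, 0.0939]), np.float64(0.21))
rim (337, ((0.5603508353233337, 0.20327450335025787), 0.048200491815805435))
rimpx (((210.5, 200.5), 19.039531707763672), array([0.56025138, 0.2032468 ]))
```

View pics/d.png

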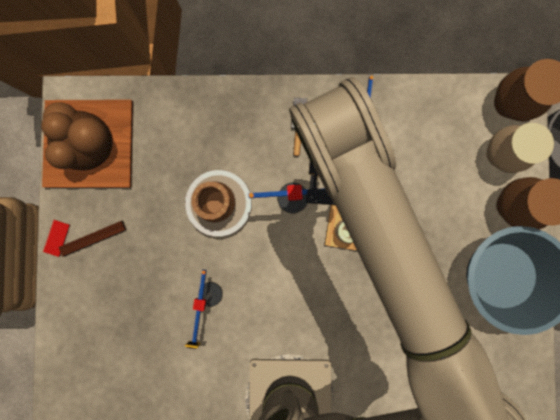

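```bash
python3 -c "
from h import *
print(np.round(read_state()['q'],2))"
```

```text
[ 0.86  0.79 -1.47  1.31  0.85  1.73  2.6 ]
```

```bash
python3 -m creep '[[[0,0,-0.8,0,0,1,1],[0,0,0,0,0,1,1],[0,0,0,0,0,1,1],[0,0,0,0,0,1,1],[0,0,0,0,0,1,1],[0,0,0,0,0,1,1],[0,0,0,0,0,1,1],[0,0,0,0,0,1,1],[0,0,0,0,0,1,1],[0,0,0,0,0,1,1],[0,0,0,0,0,1,1],[0,0,0,0,0,1,1],[0,0,0,0,0,1,1],[0,0,0,0,0,1,1],[0,0,0,0,0,1,1],[0,0,0,0,0,1,1],[0,0,0,0,0,0,1]]]'
python3 -c "
from h import *
tool([.5915,-.185,.29]);print(np.round(read_state()['q'],2))
"
```

```text
time: 11.03
ee_pos: [0.6359, -0.0745, 0.2946]
orientation: [0.132, -3.124, 0.113]
force: [0.7, 0.6, -0.1]
gripper_width: 0.006
grip_force: 0.0
ee [ 0.6359 -0.0745  0.2946] yaw y 94.86 tilt [ 0.015 -0.072 -0.997] units [ 1.335 -2.643  0.327] F [ 0.7  0.6 -0.1]
[ 0.77  0.63 -1.25  1.25  0.66  1.68  1.31]
```

```bash
python3 -m creep '[[[0,0,0,-0.42,-0.08,0,1],[0,0,0,-0.42,-0.08,0,1],[0.22,-0.44,0,0,0,0,1],[0.22,-0.44,0,0,0,0,1],[0.22,-0.44,0,0,0,0,1],[0.22,-0.44,0,0,0,0,1],[0.22,-0.44,0,0,0,0,1],[0.22,-0.44,0,0,0,0,1],[0,0,0,0,0,0,1]]]'
python3 -c "
from h import *
tool([.5915,-.185,.20]);print(np.round(read_state()['q'],2))
for k,v in measure('e').items(): print(k,v)
im,d=read_camera('top');cv2.imwrite('pics/e2.png',cv2.resize(im[140:280,160:380],None,fx=3,fy=3,interpolation=cv2.INTER_CUBIC))
"
```

```text
time: 11.78
ee_pos: [0.5915, -0.19, 0.2939]
orientation: [0.131, -3.136, -0.002]
force: [0.3, -0.2, -0.0]
gripper_width: 0.009
grip_force: 0.0
ee [ 0.5915 -0.19    0.2939] yaw y 94.77 tilt [ 0.003  0.001 -1.   ] units [-0.016  0.121  2.348] F [ 0.3 -0.2 -0. ]
[ 1.07  0.61 -1.31  1.31  0.59  1.64  1.52]
red (205, array([ 0.5772, -0.0077]), np.float64(0.211))
blue (283, array([ 0.5784, -0.0193]), np.float64(0.206))
axis (np.float64(-1.5039), array([0.57132378, 0.08678949]), array([ 0.58553625, -0.12547156]))
yellow (32, array([ 0.6876, -0.1687]), np.float64(0.182))
orange None
rim (346, ((0.5609371662139893, 0.20374080538749695), 0.04834818094968796))
rimpx (((210.3423309326172, 200.22613525390625), 19.042163848876953), array([0.56094801, 0.20365673]))
```

View pics/e2.png

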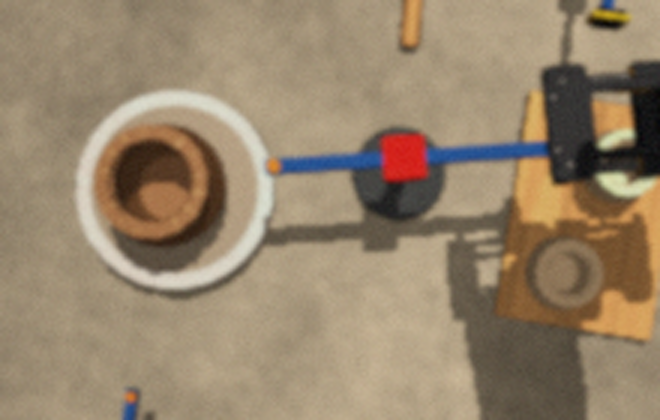

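The bar points at 93.8° and the pot's mouth lies at about 94.5°, so I'll give a small nudge before sliding.

```bash
python3 -m creep '[[[0.3,0.6,0,0,0,0,1],[0.3,0.6,0,0,0,0,1],[0.3,0.6,0,0,0,0,1],[0,0.58,0,0,0,0,1],[0,0,0.6,0,0,0,1],[0,0,0.6,0,0,0,1],[0,0,0.6,0,0,0,1],[0,0,0.7,0,0,0,1],[0,0,0,0,0,0,1],[-0.15,0,0,0,0,0,1],[-0.15,0,0,0,0,0,1],[-0.1,0,0,0,0,0,1],[0,0,0,0,0,0,1]]]'
python3 -c "
from h import *
tool([.565,-.098,.194]);a=measure()
for k in ['axis','red','blue']:print(k,a[k])"

```

```text
time: 12.97
ee_pos: [0.5658, -0.0908, 0.1961]
orientation: [-0.139, 3.138, 0.003]
force: [-0.3, 1.0, -0.2]
gripper_width: 0.005
grip_force: 0.0
ee [ 0.5658 -0.0908  0.1961] yaw y 95.07 tilt [-0.     0.002 -1.   ] units [ 0.037 -0.178  0.051] F [-0.3  1.  -0.2]
axis (np.float64(-1.4499), array([0.56842708, 0.08658866]), array([ 0.60131364, -0.18407301]))
red (22, array([0.5814, 0.0059]), np.float64(0.211))
blue (190, array([0.5769, 0.017 ]), np.float64(0.206))
```

```bash
cat >> h.py <<'E'
def bar(n=4):
    A=[]
    for _ in range(n):
        im,d=read_camera("top");P=cloud("top",d);b,g,r=[im[...,i].astype(float) for i in range(3)]
        m=(np.hypot(P[...,0]-PIV[0],P[...,1]-PIV[1])<.2)&(abs(P[...,0]-PIV[0])<.028)&(P[...,1]>.012)&(b>r+25)&(b>g+15)
        v,u=np.nonzero(m);q=np.array([onplane("top",(x,y),.206) for x,y in zip(u,v)]);w=(b-r)[v,u]
        # weighted fit x = a + k*y
        k,a=np.polyfit(q[:,1],q[:,0],1,w=np.sqrt(w));A.append((k,a+k*.2037,a+k*PIV[1],q[:,1].max()))
    k,xr,xp,e=np.mean(A,0);print("angle",90-np.degrees(np.arctan(k)).round(3),"x at rim",xr.round(4),"x at pivot",xp.round(4),"blue end y",e.round(4),"n",len(u))
E
python3 -c "
from h import *
bar()"
python3 -m creep '[[[-0.03,0,0,0,0,0,1],[-0.03,0,0,0,0,0,1],[0,0,0,0,0,0,1]]]'
python3 -c "
from h import *
bar()"
```

```text
angle 93.743 x at rim 0.564 x at pivot 0.5778 blue end y 0.0891 n 164
time: 13.47
ee_pos: [0.5667, -0.0913, 0.1946]
orientation: [0.138, -3.137, -0.002]
force: [0.9, 0.9, -0.1]
gripper_width: 0.006
grip_force: 0.0
angle 93.736 x at rim 0.564 x at pivot 0.5778 blue end y 0.0891 n 164
```

Consistent reading; keep nudging.

```bash
python3 -m creep '[[[-0.025,0,0,0,0,0,1],[-0.025,0,0,0,0,0,1],[0,0,0,0,0,0,1]]]'
python3 -c "
from h import *
bar(2)"
python3 -m creep '[[[-0.02,0,0,0,0,0,1],[-0.02,0,0,0,0,0,1],[0,0,0,0,0,0,1]]]'
python3 -c "
from h import *
bar(2)"
```

```text
time: 13.92
ee_pos: [0.5684, -0.0911, 0.1945]
orientation: [0.138, -3.136, -0.002]
force: [-2.8, -1.1, 1.0]
gripper_width: 0.007
grip_force: 0.9
angle 93.93299999999999 x at rim 0.5632 x at pivot 0.5778 blue end y 0.0891 n 169
time: 14.27
ee_pos: [0.5701, -0.0911, 0.1945]
orientation: [0.138, -3.136, -0.002]
force: [-1.9, -1.3, 0.6]
gripper_width: 0.005
grip_force: 1.4
angle 95.059 x at rim 0.5591 x at pivot 0.5778 blue end y 0.0891 n 164
```

```bash
python3 -c "
from h import *
im,d=read_camera('top');P=cloud('top',d)
m=(np.hypot(P[...,0]-.56,P[...,1]-.2035)<.06)&(abs(P[...,2]-.16)<.006)
cs=cv2.findContours(m.astype(np.uint8),cv2.RETR_EXTERNAL,cv2.CHAIN_APPROX_NONE)[0];c=max(cs,key=len)
e=cv2.fitEllipse(c);print(e,onplane('top',e[0],.16))
im,d=read_camera('scene');P=cloud('scene',d)
m=(np.hypot(P[...,0]-.56,P[...,1]-.2035)<.06)&(abs(P[...,2]-.16)<.006)
cs=cv2.findContours(m.astype(np.uint8),cv2.RETR_EXTERNAL,cv2.CHAIN_APPROX_NONE)[0];c=max(cs,key=len)
e=cv2.fitEllipse(c);print(e,onplane('scene',e[0],.16))
"
```

```text
((210.20797729492188, 200.0230712890625), (36.87502670288086, 37.2490348815918), 78.12649536132812) [0.56146451 0.20400524]
((338.1308288574219, 172.3924102783203), (23.051910400390625, 44.10763931274414), 92.3724365234375) [0.56857286 0.20147277]
```

```bash
python3 -m creep '[[[0.35,0,0,0,0,0,1],[0.4,0,0,0,0,0,1],[0,0,-0.6,0,0,0,1],[0,0,-0.7,0,0,0,1],[0,0,-0.6,0,0,0,1],[0,0,-0.6,0,0,0,1],[-0.28,-0.57,0,0,0,0,1],[-0.28,-0.57,0,0,0,0,1],[-0.28,-0.57,0,0,0,0,1],[-0.28,-0.57,0,0,0,0,1],[0,0,0,0,0,0,1]]]'
python3 -c "
from h import *
bar();tool([.5923,-.178,.202]);a=measure('f')
for k in ['axis','blue','red','yellow']:print(k,a[k])"
```

```text
time: 15.38
ee_pos: [0.5947, -0.1856, 0.2933]
orientation: [0.129, -3.138, -0.003]
force: [0.3, -0.7, 0.5]
gripper_width: 0.003
grip_force: 0.0
angle 94.984 x at rim 0.5593 x at pivot 0.5777 blue end y 0.0891 n 166
ee [ 0.5933 -0.1792  0.2947] yaw y 95.13 tilt [ 0.001  0.002 -1.   ] units [0.019 0.027 2.317] F [-1.2  0.8  0.2]
axis (np.float64(-1.4794), array([0.56890569, 0.08684564]), array([ 0.58707818, -0.1114091 ]))
blue (267, array([ 0.578 , -0.0123]), np.float64(0.206))
red (206, array([ 0.5771, -0.0077]), np.float64(0.211))
yellow (31, array([ 0.6876, -0.1682]), np.float64(0.182))
```

```bash
python3 -m creep '[[[0,0,0.6,0,0,0,1],[0,0,0.6,0,0,0,1],[0,0,0.6,0,0,0,1],[0,0,0.5,0,0,0,1],[0,0,0,0,0,0,1],[0,0.2,0,0,0,0,1],[0,0.2,0,0,0,0,1],[0,0.1,0,0,0,0,1],[0,0.1,0,0,0,0,1],[0,0.1,0,0,0,0,1],[0,0.1,0,0,0,0,1],[0,0,0,0,0,0,1]]]'
python3 -c "
from h import *
bar();tool([.5845,-.0895,.202]);im,d=read_camera('scene');cv2.imwrite('pics/g.png',im)"
```

```text
time: 16.63
ee_pos: [0.5903, -0.1479, 0.2029]
orientation: [0.139, -3.137, -0.001]
force: [-0.1, -0.4, 0.8]
gripper_width: 0.005
grip_force: 0.0
angle 95.056 x at rim 0.5591 x at pivot 0.5778 blue end y 0.0915 n 169
ee [ 0.5901 -0.1487  0.2024] yaw y 95.02 tilt [ 0.002  0.002 -1.   ] units [0.01  1.488 0.012] F [ 0.  -0.5  0. ]
```

View pics/g.png

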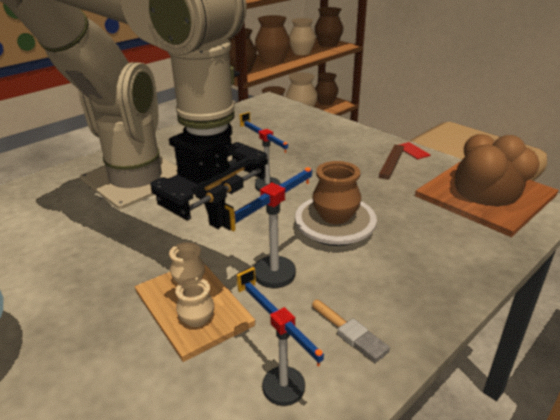

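The finger at (217,210) stands right behind the thumb plate at (230,215); now I push.

```bash
python3 -m creep '[[[0,0.08,0,0,0,0,1],[0,0.08,0,0,0,0,1],[0,0.08,0,0,0,0,1],[0,0.08,0,0,0,0,1],[0,0.08,0,0,0,0,1],[0,0.08,0,0,0,0,1],[0,0.08,0,0,0,0,1],[0,0.08,0,0,0,0,1],[0,0.08,0,0,0,0,1],[0,0.08,0,0,0,0,1],[0,0.08,0,0,0,0,1],[0,0.08,0,0,0,0,1],[0,0,0,0,0,0,1]]]'
python3 -c "
from h import *
bar();tool([.5845,-.0895,.202]);a=measure('i')
for k in ['axis','orange']:print(k,a[k])"
```

```text
time: 17.97
ee_pos: [0.5867, -0.1093, 0.2026]
orientation: [0.14, -3.136, -0.003]
force: [-1.9, -0.6, 0.5]
gripper_width: 0.005
grip_force: 0.3
angle 95.068 x at rim 0.559 x at pivot 0.5778 blue end y 0.1303 n 244
ee [ 0.5868 -0.1099  0.2025] yaw y 95.06 tilt [ 0.002  0.002 -1.   ] units [0.013 0.512 0.014] F [-0.5  0.4  0.4]
axis (np.float64(-1.4822), array([0.56542067, 0.12815239]), array([ 0.584356  , -0.08500303]))
orange (7, array([0.564 , 0.1375]), np.float64(0.209))
```

```bash
python3 -m creep '[[[0,0.08,0,0,0,0,1],[0,0.08,0,0,0,0,1],[0,0.08,0,0,0,0,1],[0,0.08,0,0,0,0,1],[0,0.08,0,0,0,0,1],[0,0.06,0,0,0,0,1],[0,0.04,0,0,0,0,1],[0,0,0,0,0,0,1]]]'
python3 -c "
from h import *
bar();tool([.5845,-.0895,.202]);a=measure('j')
for k in ['axis','orange','rim','rimpx']:print(k,a[k])
im,d=read_camera('top');cv2.imwrite('pics/j2.png',cv2.resize(im[160:240,180:320],None,fx=5,fy=5,interpolation=cv2.INTER_CUBIC))"
```

```text
time: 18.88
ee_pos: [0.585, -0.0897, 0.2026]
orientation: [0.139, -3.137, -0.003]
force: [-0.3, -0.3, -0.7]
gripper_width: 0.002
grip_force: 0.3
angle 95.041 x at rim 0.559 x at pivot 0.5777 blue end y 0.1497 n 284
ee [ 0.585  -0.0899  0.2025] yaw y 95.06 tilt [ 0.002  0.002 -1.   ] units [0.011 0.012 0.013] F [ 0.6  0.6 -0.3]
axis (np.float64(-1.481), array([0.5635448 , 0.14761574]), array([ 0.58253798, -0.06330998]))
orange (9, array([0.5631, 0.1572]), np.float64(0.209))
rim (310, ((0.5610770583152771, 0.2039055973291397), 0.04839611053466797))
rimpx (((210.3423309326172, 200.22613525390625), 19.042163848876953), array([0.56094801, 0.20365673]))
```

View pics/j2.png

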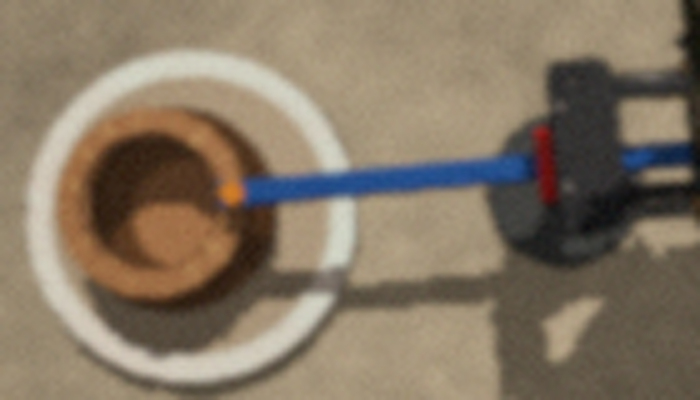

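```bash
python3 -m creep '[[[0,0.05,0,0,0,0,1],[0,0.05,0,0,0,0,1],[0,0.01,0,0,0,0,1],[0,0,0,0,0,0,1],[0,0,0,0,0,0,1]]]'
python3 -c "
from h import *
bar();a=measure()
for k in ['orange','rim']:print(k,a[k])"
```

```text
time: 19.6
ee_pos: [0.5846, -0.086, 0.2025]
orientation: [0.138, -3.137, -0.002]
force: [0.6, -1.9, -0.4]
gripper_width: 0.002
grip_force: 0.8
angle 95.125 x at rim 0.5589 x at pivot 0.5778 blue end y 0.1521 n 289
orange (9, array([0.5641, 0.1624]), np.float64(0.209))
rim (315, ((0.560390830039978, 0.20356833934783936), 0.04844936355948448))
```

```bash
python3 -m creep '[[[0,-0.2,0,0,0,0,1],[0,-0.5,0,0,0,0,1],[0,-0.7,0,0,0,0,1],[0,-0.6,0,0,0,0,1],[0,0,-0.6,0,0,0,1],[0,0,-0.7,0,0,0,1],[0,0,-0.7,0,0,0,1],[0,-0.7,-0.3,0,0,0,1],[0,-0.7,0,0,0,0,1],[0,-0.5,0,0,0,0,1],[0,0,0,0,0,0,1],[0,0,0,0,0,0,1]]]'
python3 -c "
from h import *
bar();a=measure()
for k in ['axis','red','orange','rim']:print(k,a[k])
im,d=read_camera('top');im2,d=read_camera('scene');cv2.imwrite('pics/k.png',np.hstack([cv2.resize(im[140:260,170:330],(400,300)),cv2.resize(im2[130:310,130:370],(400,300))]))"
```

```text
time: 20.85
ee_pos: [0.5983, -0.243, 0.2938]
orientation: [0.134, -3.136, -0.004]
force: [-0.1, 0.4, 0.2]
gripper_width: 0.001
grip_force: 0.0
angle 95.145 x at rim 0.5588 x at pivot 0.5779 blue end y 0.1521 n 299
axis (np.float64(-1.4122), array([0.55763776, 0.15186454]), array([ 0.61299962, -0.19416698]))
red (207, array([ 0.5772, -0.0076]), np.float64(0.211))
orange (7, array([0.5629, 0.1628]), np.float64(0.208))
rim (308, ((0.5603535771369934, 0.20348119735717773), 0.04845729097723961))
```

View pics/k.png

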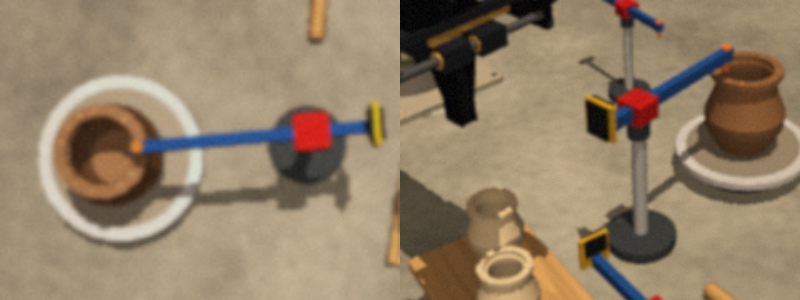

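The bar points at the pot's mouth, with the pin dot at (137,147) over the near lip. The pots are undisturbed and the robot is clear, so I'm handing in.

```bash
python3 -c "
from bench import *
print(job_done())"
```

```text
the job is handed in; nothing more can be done
None
```

I set the gauge and handed in the job, with no verdict returned: by camera the bar aims within about 2 mm of the middle of the pot's mouth, the pin stands over the near lip about 41 mm from that middle, and I saw no movement of the pot, small pots or brush.

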